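Reload and seal the spacer-ring case

TASK

Put the loose steel spacer ring back into the tube that has room for it in the tilted case, so that it lies flat on the column, set the lid squarely on the case so that it rests loosely on the raised gasket, let go of it, and then press the lid down gently, one corner at a time, until all four corners are fully home and it sits flat and sealed. Never lean hard on the lid, and leave the bin, the hammer and the wooden offcut alone.

Things in the scene. Friction and masses are not known exactly. Their poses are not given: they have to be found in the camera images.
- case: grey open case 125 (x) x 165 (y) x 50 mm high, walls 6 mm, fixed on a sloped wooden stand that leans it 25 degrees: its mouth faces up and towards the robot. Origin: centre of its underside; z = square to its floor, out of the mouth; x = up the slope, away from the robot; y = level, to the left. The rim is the plane z = 50 mm; a black gasket stands on it. Two white tubes stand inside
- tube_mouth (a point): centre of the mouth of the tube with room, at case x = 0, y = -38, z = 48 mm, its axis along case z. The tube, of slippery plastic, holds two rings and takes exactly one more, whose top is then flush with the mouth. Bore 48.4 mm, outside 54.4 mm, flaring in the top 4 mm to 53 mm inside, 58.5 outside. The twin tube at y = +38 mm is full, its top ring flush
- tube_seat (a point): where the centre (mid-height, on the axis) of the loose ring lies once home in the tube: case x = 0, y = -38, z = 41 mm, 7 mm below the mouth. If the ring hangs askew in the mouth a light tap on it sends it home
- ring: loose steel spacer ring lying flat on the bench between case and lid, 44 mm outside, 22 mm hole, 14 mm thick, 0.12 kg. Origin: centre of its underside; z = its axis. Case and lid stand left and right of it, so across x there is most room for the fingers
- ring_center (a point): centre of the ring, on its axis at mid-height, 7 mm above its underside
- lid: loose grey rectangular lid, right way up on the bench, 141 (x) x 181 (y) mm, 0.3 kg; may go on either way round. Origin: centre of its skirt's lower edge. Skirt 14 mm deep, 5 mm thick, goes outside the case with 3 mm to spare all round; plate from z = 14 to 20 mm. Centred on the case its origin is at case z = 41.5 mm when loose on the raised gasket, 36.5 mm when home
- lid_handle (a point): middle of the lid's handle bar, 47 mm above the lid's origin. Black bridge along the lid's y: bar 14 mm wide (x), 90 mm long, z = 40 to 54 mm, posts at y = +-39 mm. The lid's top is bare over the gasket corners (x = +-53, y = +-73 mm), the places to press. While one corner goes down the opposite one may rise 5 mm or more; that is in order
- seal_far_left (a joint): far-left corner piece of the black gasket on the rim (far = up the slope, left = +y): 0 m = 5.5 mm proud of the rim, 0.005 m = fully home. It yields to a push of about 8 N (a little more if fast) and stays where pushed. Its 16 mm square face, which bears the lid, is centred at case x = +53, y = +73 mm
- seal_far_right (a joint): far-right corner piece of the black gasket on the rim (far = up the slope, left = +y): 0 m = 5.5 mm proud of the rim, 0.005 m = fully home. It yields to a push of about 8 N (a little more if fast) and stays where pushed. Its 16 mm square face, which bears the lid, is centred at case x = +53, y = -73 mm
- seal_near_left (a joint): near-left corner piece of the black gasket on the rim (far = up the slope, left = +y): 0 m = 5.5 mm proud of the rim, 0.005 m = fully home. It yields to a push of about 8 N (a little more if fast) and stays where pushed. Its 16 mm square face, which bears the lid, is centred at case x = -53, y = +73 mm
- seal_near_right (a joint): near-right corner piece of the black gasket on the rim (far = up the slope, left = +y): 0 m = 5.5 mm proud of the rim, 0.005 m = fully home. It yields to a push of about 8 N (a little more if fast) and stays where pushed. Its 16 mm square face, which bears the lid, is centred at case x = -53, y = -73 mm
- bin: bystander: blue open plastic bin 140 x 100 x 75 mm; origin centre of its underside
- hammer: bystander: hammer lying beyond the work; origin near the middle of its handle
- offcut: bystander: wooden offcut 160 x 60 x 35 mm; origin centre of its underside
Things that resemble listed ones, but are neither listed nor needed, are in the scene too. What is shaped like the part that bears case but red or yellow is not meant.

How it is judged:
By the outcome, as a careful person would: the job done as asked, in the order asked, and still so for the second after the job is handed in, with the robot touching nothing.
It also fails if it takes over 72 s, if anything falls off the work surface, if the arm or the gripper's body presses on something with over 40 N, if the wrist force passes 120 N, or if a joint passes its speed limit or range.

ROBOT

A 6-joint arm with a two-finger parallel gripper is mounted at the origin on the work surface. World frame = base frame: x ahead of the robot, y to its left, z up, the work surface at z = 0. Lengths are in m, angles in degrees, forces in N, time in s.
With the tool pointing down it reaches from about 0.4 to 0.825 m from the base axis. Payload 7 kg.
Tool frame: the origin (TCP) lies midway between the tips of the shut fingers; the grasp point (between the pads) lies 19 mm behind it; z points along the fingers, y is the line along which they close (so a half turn about z gives the same grasp; the last joint's range is limited). The gripper opens to 88 mm and grips with 3 to 60 N. Pads are 19 mm wide; open, the fingers measure 130 mm over their backs; the gripper's body (78 mm by 193 mm) begins 47 mm behind the grasp point.
Start: joints at [92.195, 20.546, 0.682, 0, -70.136, -16.507], TCP at [0.167, 0.654, 0.227] pointing down, gripper open.
Joint ranges: [-176.03, 176.03], [-82.01, 121.73], [-58.28, 71.71], [-173.87, 95.51], [-174.79, -0.11], [-173.66, 173.66]. Speed limits (degrees/s): [136.94, 136.94, 172.46, 180, 180, 180].

INTERFACE

Orientations are given as a 3x3 rotation matrix whose columns are the frame's x, y, z axes.
In Python, from rig import robot gives the robot as it stands. Calls block until the motion is done:
- robot.goto(position, orientation): joint-space move of the TCP to a pose.
- robot.servo_line(position, ori=None, speed=0.15): straight line of the TCP; ori=None keeps the orientation; speed is the mean speed in m/s.
- robot.movej(angles): joint-space move.
- robot.move_gripper(opening): opening from 0.0 (shut) to 1.0 (fully open); the grip force is fixed at half the most; returns when the fingers have stopped.
- robot.dwell(seconds).
- robot.ik(position, orientation): joint angles nearest the present ones, or None.
- robot.grab_frame(name): name is "scene" or "top"; returns (picture, depth): 400x640x3 uint8, red, green, blue; 400x640 float32, m along the optical axis (not along the pixel's ray), 0 where there is no reading.
- robot.camera_info(name): a dict with "vfov" (degrees; the focal length in pixels is half the picture's height over the tangent of half this angle, whatever the lens; pixels are square), "cx", "cy" (the principal point, pixels), "view" (4x4, takes a point from world to camera coordinates). Camera axes: x right, y down, z forward; pixel columns grow to the right and rows downward; lengths in m; the calibration is good to about 2 mm. A picture is of the moment at which its call begins. camera_info takes no time and is no camera call.
A pose or a line that the arm cannot do raises robot.Unreachable and nothing moves.
- robot.job_done(): hands the job in; it is judged then, once.
Readings, each from a call of its own:
- robot.read_t(): time.
- robot.read_qpos(): joint angles.
- robot.read_qvel(): joint speeds.
- robot.read_effort(): joint torques, N m.
- robot.read_position(): TCP position.
- robot.read_tcp_rot(): TCP orientation.
- robot.read_force(): force on the tool from outside, world axes, zero at the start.
- robot.read_ft_torque(): the same for the moment, N m.
- robot.read_grip_width(): opening from 0.0 (shut) to 1.0 (fully open).
- robot.read_finger_force(): force on a finger pad.
Only numpy, scipy, OpenCV 4.12 (cv2) and the standard library are available. Lean on these libraries where they do the work, as an engineer would, in place of code of your own. Each camera call takes 0.05 s, during which the arm holds its last target. There are 200 camera calls.

## Working session

There is one attempt and no reset: what is moved stays moved. The work goes in short steps, each a Python script; the robot and the scene stay as the last script left them, time stands still between calls to the robot, and variables do not carry over. Pictures are saved under pics/ and viewed, at most 10 in all, crops included, and the job is handed in when it is done.

```bash
ls; mkdir -p pics; python3 - <<'E'
from rig import robot
import cv2,numpy as np
for n in("scene","top"):
    p,d=robot.grab_frame(n); cv2.imwrite(f"pics/{n}0.png",p[:,:,::-1]); np.savez(f"pics/{n}0.npz",p=p,d=d)
    i=robot.camera_info(n); print(n,i)
print(robot.read_t(),robot.read_tcp_rot())
E
```

```text
pics
scene {'vfov': 54.8890579887665, 'cx': 319.57050903951375, 'cy': 203.10983353903933, 'view': array([[ 0.36543111,  0.93082708, -0.00458753, -0.20868322],
       [ 0.51409734, -0.20593184, -0.83264398, -0.19896469],
       [-0.77599229,  0.30191558, -0.55378963,  1.48612141],
       [ 0.        ,  0.        ,  0.        ,  1.        ]])}
top {'vfov': 42.215217987393665, 'cx': 323.9627369376009, 'cy': 193.28724289301803, 'view': array([[-0.01989283, -0.99976608, -0.00848927,  0.01317145],
       [-0.9843393 ,  0.02107202, -0.17502034,  0.55669414],
       [ 0.17515829,  0.00487467, -0.98452822,  1.3417929 ],
       [ 0.        ,  0.        ,  0.        ,  1.        ]])}
0.1 [[ 9.68940896e-01 -2.47292290e-01 -2.50331890e-04]
 [-2.47292384e-01 -9.68939757e-01 -1.49111592e-03]
 [ 1.26184950e-04  1.50670836e-03 -9.99998857e-01]]
```

View pics/scene0.png

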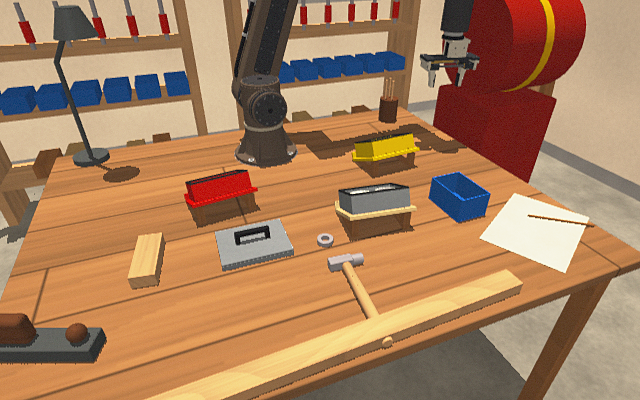

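View pics/top0.png

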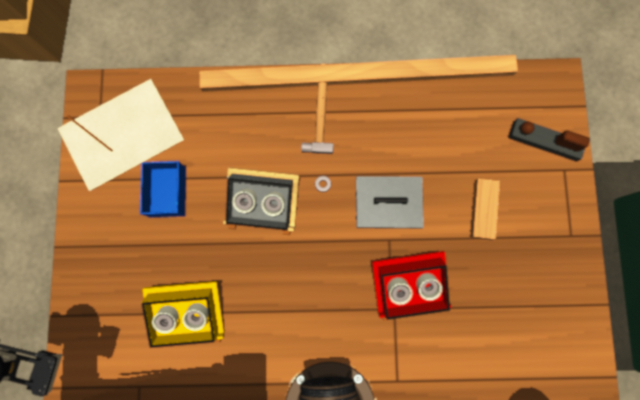

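The two pictures show these candidates in the top view. Case: grey (262,202), yellow (182,314), red (411,284); I choose grey. Ring: loose one at (322,184), against the rings in the tubes. Lid: grey with black handle at (390,202). The hammer is at (318,120), the bin at (163,188) and the offcut at (486,208). Next I check the choice in a close crop and take first measurements.

```bash
cat > h.py <<'E'
import numpy as np,cv2
from rig import robot
def K(n):
    i=robot.camera_info(n); f=200/np.tan(np.radians(i['vfov']/2)); return f,i['cx'],i['cy'],np.array(i['view'])
def cloud(n,d):
    f,cx,cy,V=K(n); v,u=np.mgrid[0:400,0:640]
    c=np.stack([(u-cx)*d/f,(v-cy)*d/f,d],-1)
    W=(c-V[:3,3])@V[:3,:3]; W[d<=0]=np.nan
    return W
def proj(n,P):
    f,cx,cy,V=K(n); c=np.atleast_2d(P)@V[:3,:3].T+V[:3,3]; return np.c_[f*c[:,0]/c[:,2]+cx,f*c[:,1]/c[:,2]+cy]
E
python3 - <<'E'
from h import *
z=np.load('pics/top0.npz');p,d=z['p'],z['d'];W=cloud('top',d)
t=cv2.resize(p[160:245,215:435],None,fx=3.6,fy=3.6,interpolation=cv2.INTER_CUBIC)
z2=np.load('pics/scene0.npz');p2=z2['p']
s=cv2.resize(p2[170:280,205:425],None,fx=3.6,fy=2.65 if 0 else 2.6,interpolation=cv2.INTER_CUBIC)
cv2.imwrite('pics/crop.png',np.vstack([t,s])[:600,:,::-1])
for n,(u,v) in dict(table=(340,240),ring=(322,178),lid=(365,215),handle=(390,201),tubeL=(243,202),tubeR=(273,205),rimfar=(262,177),rimnear=(258,226)).items(): print(n,W[v,u].round(4))
# noise
print(np.nanstd(W[235:250,320:350,2]),np.nanmean(W[235:250,320:350,2]))
g=W[190:212,232:292:4,2];print((g[::2]*1000).round(0))
E
```

```text
table [ 0.4348 -0.0393  0.0011]
ring [0.6057 0.0064 0.0166]
lid [ 0.4991 -0.1082  0.0246]
handle [ 0.5309 -0.1735  0.057 ]
tubeL [0.5364 0.2178 0.0573]
tubeR [0.5282 0.1388 0.0477]
rimfar [0.5983 0.1642 0.081 ]
rimnear [0.4699 0.1759 0.0703]
0.0028246406360030556 0.0008902603908950691
[[ 63.  58.  59.  78.  73.  48.  56.  56.  60.  63.  65.  60.  63.  64.
  111.]
 [ 55.  50.  94.  96.  85.  65.  53.  58.  56.  53.  71.  65.  60.  52.
  115.]
 [ 53.  97.  92.  95. 103.  76.  60.  53.  60.  78.  86.  83.  68.  60.
  106.]
 [ 45.  80.  87.  97.  93.  86.  46.  55.  52.  97.  83.  96.  78.  53.
  106.]
 [ 47.  91.  90.  50.  96.  95.  50.  49.  93.  82.  85.  78.  88.  54.
  102.]
 [ 43.  91.  71.  46.  96.  78.  52.  47.  87.  79.  51.  80.  95.  51.
  106.]
 [ 84.  85.  67.  47.  90.  80.  44.  47.  70.  70.  51.  48.  76.  48.
   97.]
 [ 37.  81.  78.  61.  85.  41.  45.  41.  62.  67.  40.  43.  71.  49.
   99.]
 [ 37.  81.  82.  86.  84.  81.  44.  41.  72.  69.  52.  69.  74.  45.
   97.]
 [ 34.  74.  81.  83.  80.  81.  42.  39.  68.  69.  67.  66.  49.  41.
   87.]
 [ 39.  35.  69.  74.  76.  38.  42.  34.  80.  54.  66.  66.  86.  40.
   88.]]
```

View pics/crop.png

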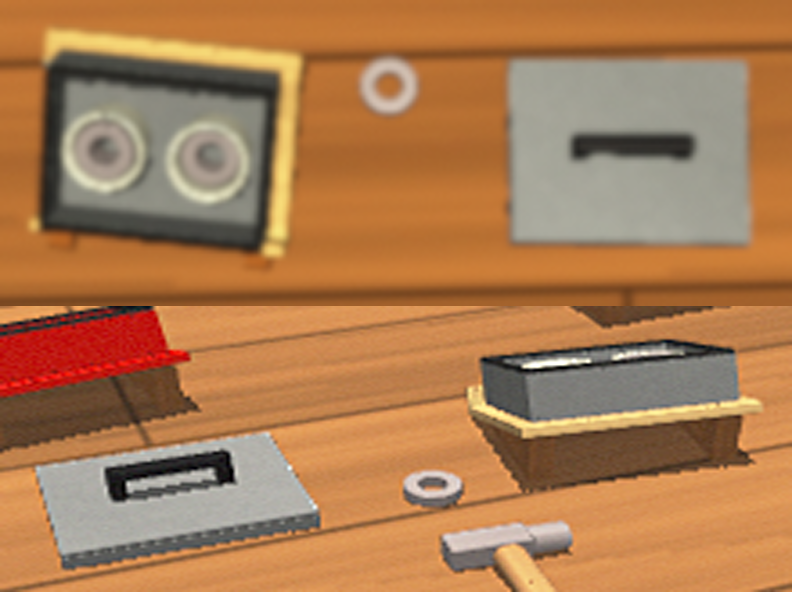

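The crop confirms the choice. In the grey case the right tube, crop (208,160), is recessed and the left one, crop (105,151), is full. The ring is at crop (388,85) and the lid is right way up. Now I fit the poses by rectifying onto known planes.

```bash
cat >> h.py <<'E'
def caseR(yaw,t=25):
    t=np.radians(t); X=np.array([np.cos(yaw)*np.cos(t),np.sin(yaw)*np.cos(t),np.sin(t)]);Y=np.array([-np.sin(yaw),np.cos(yaw),0]);return np.c_[X,Y,np.cross(X,Y)]
def rect(n,p,o,R,zc,hx,hy,s=2):
    # rectified picture of plane z=zc of frame (o,R): rows = x decreasing, cols = y decreasing, s px/mm
    H,Wd=int(2*hx*s),int(2*hy*s); r,c=np.mgrid[0:H,0:Wd]
    P=np.stack([(hx-(r+.5)/s)/1e3,(hy-(c+.5)/s)/1e3,np.full(r.shape,zc/1e3)],-1).reshape(-1,3)@R.T+o
    q=proj(n,P).astype(np.float32).reshape(H,Wd,2)
    return cv2.remap(p,q[...,0],q[...,1],cv2.INTER_CUBIC)
E
python3 - <<'E'
from h import *
from scipy.optimize import least_squares
z=np.load('pics/top0.npz');p,d=z['p'],z['d'];W=cloud('top',d)
p2=np.load('pics/scene0.npz')['p']
g=p.astype(int);mx=g.max(2);mn=g.min(2)
# lid & ring: grey pixels
sub=np.zeros(mx.shape,bool);sub[165:240,345:435]=1
m=((mx-mn<30)&sub).astype(np.uint8);c=max(cv2.findContours(m,0,2)[0],key=cv2.contourArea)
f,cx,cy,V=K('top')
def onplane(uv,h):
    r=np.c_[(uv[:,0]-cx)/f,(uv[:,1]-cy)/f,np.ones(len(uv))]@V[:3,:3];C=-V[:3,:3].T@V[:3,3];return C+r*((h-C[2])/r[:,2])[:,None]
L=onplane(c[:,0].astype(float),.02)
print('lid',cv2.minAreaRect((L[:,:2]*1000).astype(np.float32)))
sub[:]=0;sub[172:197,308:336]=1
w=np.where((mx-mn<60)&sub);q=onplane(np.c_[w[1],w[0]].astype(float),.014)
print('ring',(cv2.minEnclosingCircle((q[:,:2]*1000).astype(np.float32))),q.mean(0))
# case initial
dark=(mx<70)&(mx-mn<30);dark[:170]=0;dark[232:]=0;dark[:,:222]=0;dark[:,302:]=0
T=onplane(np.array([[244.2,201.9],[272.8,204.7]]),.11)
D=W[dark];D=D[np.isfinite(D).all(1)]
print('T',T,len(D)); yaw=np.arctan2(T[0,1]-T[1,1],T[0,0]-T[1,0])-np.pi/2
R=caseR(yaw);s=D@R[:,2]; print('yaw',np.degrees(yaw),'h',np.percentile(s,[10,30,50,70,90]))
h=np.median(s)
# plane point: choose tube mid ray cut with plane h-6mm
C=-V[:3,:3].T@V[:3,3];mid=T.mean(0);r=mid-C;k=(h-.006-C@R[:,2])/(r@R[:,2]);m48=C+k*r;o=m48-.048*R[:,2];print('o',o)
a=rect('top',p,o,R,54,85,100);b=rect('scene',p2,o,R,50,85,100)
cv2.imwrite('pics/rect.png',np.hstack([a,b])[:,:,::-1])
E
```

```text
lid ((535.0713500976562, -176.06661987304688), (176.21597290039062, 137.94395446777344), 88.22100067138672)
ring ((591.5643920898438, 5.206437587738037), 22.38231658935547) [0.59120328 0.00487457 0.014     ]
T [[0.52799392 0.20607172 0.11      ]
 [0.51918224 0.13279156 0.11      ]] 630
yaw -6.856693855478839 h [-0.15584337 -0.13791862 -0.13155919 -0.12762656 -0.12470204]
o [0.54806879 0.17061051 0.03950088]
```

View pics/rect.png

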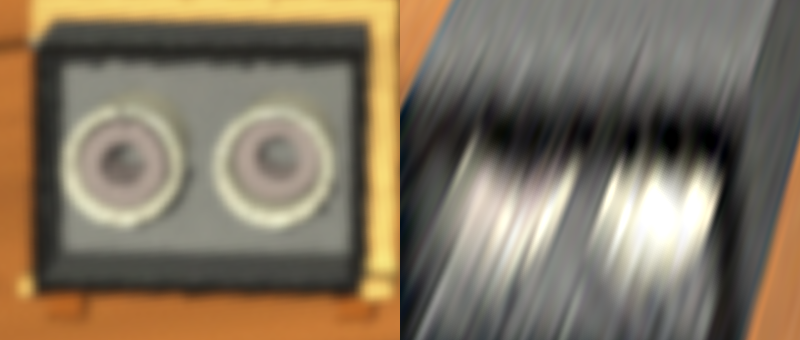

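The rectified top view is clean, with rim edges at columns 37 and 363 and the near edge at row 292. The scene half is too grazing to use. I'll zoom on the case in both cameras to pick corners.

```bash
python3 - <<'E'
from h import *
p=np.load('pics/top0.npz')['p'];p2=np.load('pics/scene0.npz')['p']
# brighten
f=lambda a,s:cv2.resize(np.clip((a/255.)**.6*255,0,255).astype(np.uint8),None,fx=s,fy=s,interpolation=cv2.INTER_CUBIC)
a=f(p[166:238,220:304],4.6*1.0);a=f(p[168:236,220:304],4.7);b=f(p2[178:244,330:418],4.5)
a=f(p[168:236,220:304],8)[:,:];b=f(p2[178:218,330:418],8)
cv2.imwrite('pics/za.png',a[:,:,::-1]);cv2.imwrite('pics/zb.png',b[:,:,::-1])
E
```

```text
(no output)
```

View pics/za.png

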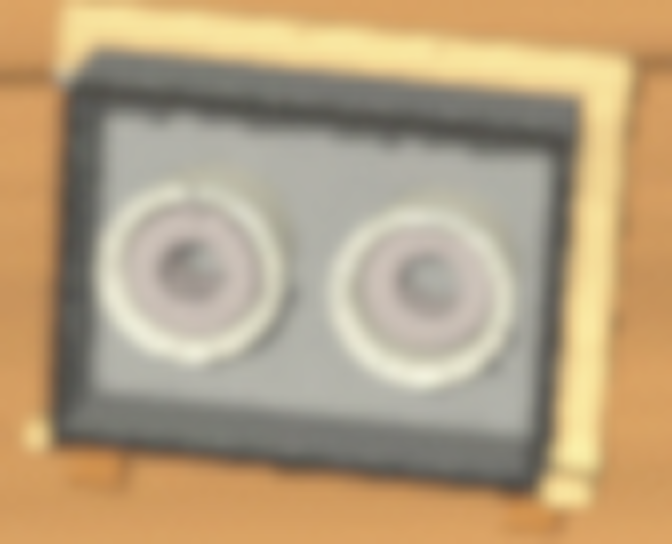

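View pics/zb.png

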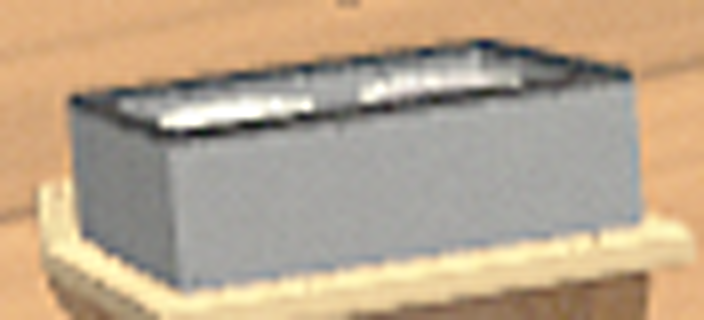

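The top zoom shows case corners at (57,442) and (537,489), and tube-mouth centres at (191,271) and (422,295). The scene zoom shows far-wall corners at (169,142), (182,290), (631,83) and (640,228), near-right top at (72,97) and near-left top at (483,42). I solve the case pose from these points.

```bash
python3 - <<'E'
from h import *
from scipy.optimize import least_squares
T=[((57,442),(-62.5,82.5,55)),((537,489),(-62.5,-82.5,55)),((191,271),(0,38,48)),((422,295.5),(0,-38,48)),((100,51),(62.5,82.5,0)),((581,99),(62.5,-82.5,0))]
S=[((169,142),(62.5,-82.5,50)),((182,290),(62.5,-82.5,0)),((631,84),(62.5,82.5,50)),((640,228),(62.5,82.5,0)),((72,97),(-62.5,-82.5,55)),((483,42),(-62.5,82.5,55))]
tu=(np.array([a for a,_ in T])+.5)/8-.5+[220,168];tm=np.array([b for _,b in T])/1e3
su=(np.array([a for a,_ in S])+.5)/8-.5+[330,178];sm=np.array([b for _,b in S])/1e3
def res(x,which=3):
    R=caseR(x[3]);o=x[:3];r=[]
    if which&1:r.append((proj('top',tm@R.T+o)-tu)*2.4)
    if which&2:r.append((proj('scene',sm@R.T+o)-su)*3.4)
    return np.concatenate(r).ravel()
for w in(3,1,2):
    s=least_squares(res,[.54,.17,.04,-.1],args=(w,),loss='soft_l1',x_scale=.01)
    print(w,s.x[:3].round(4),np.degrees(s.x[3]).round(2));print(res(s.x,w).reshape(-1,2).round(1).tolist())
# rim/dark depth check with tubes white top depth
x=least_squares(res,[.54,.17,.04,-.1],loss='soft_l1',x_scale=.01).x;R=caseR(x[3])
d=np.load('pics/top0.npz')['d'];W=cloud('top',d);q=(W-x[:3])@R*1000
m=(abs(abs(q[...,1])-80)<2)&(abs(q[...,0])<55)&(q[...,2]>40);print('rim z',np.median(q[m][:,2]),m.sum())
e=(abs(q[...,0])<10)&(abs(abs(q[...,1]-38)-18)<3);print('twin top',np.median(q[e][:,2]),'floor',np.median(q[(abs(q[...,0])>38)&(abs(q[...,0])<50)&(abs(q[...,1])<60)&(q[...,2]<30)][:,2]))
# lid/ring by scene
f,cx,cy,V=K('scene');p2=np.load('pics/scene0.npz')['p'];d2=np.load('pics/scene0.npz')['d'];W2=cloud('scene',d2)
g=p2.astype(int);gr=(g.max(2)-g.min(2)<40)
m=gr&(W2[...,2]>.006)&(W2[...,2]<.02)&(abs(W2[...,0]-.59)<.04)&(abs(W2[...,1]-.005)<.035);print('ring scene',W2[m].mean(0),m.sum())
m=gr&(W2[...,2]>.012)&(W2[...,2]<.03)&(abs(W2[...,0]-.535)<.1)&(abs(W2[...,1]+.176)<.12)
print('lid scene',cv2.minAreaRect((W2[m][:,:2]*1000).astype(np.float32)),np.median(W2[m],0))
m=(g.max(2)<60)&(W2[...,2]>.04)&(W2[...,2]<.07)&(abs(W2[...,0]-.535)<.06)&(abs(W2[...,1]+.176)<.08);print('handle',np.median(W2[m],0),W2[m].mean(0),np.ptp(W2[m],0))
E
```

```text
3 [0.548  0.1721 0.0433] -7.24
[[-4.8, 1.2], [0.8, 2.9], [-0.5, 0.3], [-0.4, 0.2], [-1.1, -3.3], [1.9, -2.5], [-1.5, 3.2], [-0.8, 4.0], [0.8, -0.5], [1.4, 0.2], [-4.1, -0.4], [0.5, -1.8]]
1 [ 0.5556  0.1775 -0.0037] -6.73
[[-0.8, 0.3], [-0.1, 0.2], [1.6, 0.8], [-0.6, -0.1], [1.3, -0.3], [-0.4, -1.2]]
2 [0.5323 0.1822 0.0323] -8.01
[[0.1, 1.7], [0.2, 1.2], [-0.7, 0.1], [-0.5, -0.4], [-0.1, -1.5], [1.9, -1.1]]
rim z 55.47862598162954 144
twin top 48.17010514201061 floor 7.080954895226303
ring scene [0.5948681  0.00461582 0.01158021] 139
lid scene ((537.2369384765625, -174.1175994873047), (180.8919677734375, 143.87799072265625), 88.44817352294922) [ 0.5542864  -0.17985981  0.01922035]
handle [ 0.54038412 -0.17643335  0.05170671] [ 0.53949211 -0.17578116  0.0505796 ] [0.01622474 0.08778123 0.01523984]
```

```bash
python3 - <<'E'
from h import *
t=np.array([.167,.654,.227]);y=np.array([-.247,-.969,.0015])
for n in('scene','top'):print(n,proj(n,np.array([t,t+.044*y,t-.044*y,t+.05*y])).round(1).tolist())
p=np.load('pics/top0.npz')['p'];p2=np.load('pics/scene0.npz')['p']
a=cv2.resize(p[330:400,0:80],None,fx=5,fy=5,interpolation=cv2.INTER_CUBIC);b=cv2.resize(p2[40:110,405:485],None,fx=5,fy=5,interpolation=cv2.INTER_CUBIC)
cv2.imwrite('pics/tip.png',np.hstack([a,b])[:,:,::-1])
E
```

```text
scene [[443.6, 85.3], [432.2, 85.8], [455.0, 84.9], [430.6, 85.9]]
top [[33.1, 358.2], [51.9, 363.0], [14.4, 353.5], [54.5, 363.6]]
```

View pics/tip.png

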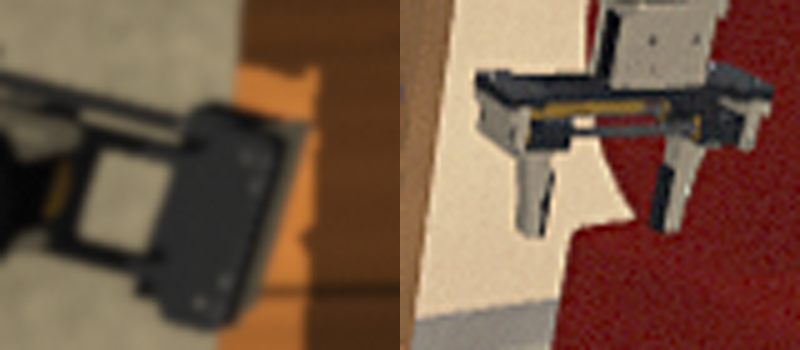

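The tip check gives scene tips at about (433.6,87.4) and (456,86), against predicted (432.2,85.8) and (455,84.9). So there is a calibration bias of a few mm. I'll centre the ring with the fingers and re-image it to get the top camera's bias locally. First, IK checks.

```bash
cat >> h.py <<'E'
def tool(z,y):
    z=np.array(z,float);z/=np.linalg.norm(z);y=np.array(y,float);y-=z*(y@z);y/=np.linalg.norm(y);return np.c_[np.cross(y,z),y,z]
def down(ang): a=np.radians(ang);return tool([0,0,-1],[np.cos(a),np.sin(a),0])
def ringpx(p,h=.014,box=None):
    g=p.astype(int);m=np.zeros(g.shape[:2],bool);m[165:205,300:345]=1
    w=np.where((g.max(2)-g.min(2)<60)&m)
    f,cx,cy,V=K('top');r=np.c_[(w[1]-cx)/f,(w[0]-cy)/f,np.ones(len(w[0]))]@V[:3,:3];C=-V[:3,:3].T@V[:3,3]
    q=C+r*((h-C[2])/r[:,2])[:,None];return np.array(cv2.minEnclosingCircle((q[:,:2]*1000).astype(np.float32))[0]),q.mean(0)[:2]*1000
E
python3 - <<'E'
from h import *
o=np.array([.548,.172,.0428]);R=caseR(np.radians(-7));
def t(n,P,M):
    a=robot.ik(P,M);print(n,None if a is None else np.round(a,0))
for s in(0,180):
    t('ringx',[.592,.005,.007],down(s));t('ringy',[.592,.005,.007],down(90+s));t('lid',[.536,-.176,.035],down(s-1.8))
    y=R[:,0]*(1 if s==0 else -1);M=tool(-R[:,2],y)
    t('tube',o+R@[0,-.038,.050],M);t('tubeup',o+R@[0,-.038,.15],M);t('lidplace',o+R@[0,0,.0415+.047+.0],M);t('lidup',o+R@[0,0,.17],M)
    for a in(-53,53):
        for b in(-73,73):t('c',o+R@[a/1e3,b/1e3,.08],M)
E
```

```text
ringx [ 19.  26. -24.   0. -40. 161.]
ringy [  19.   26.  -24.    0.  -40. -109.]
lid None
tube None
tubeup [ 50.  -6. -56.  41. -32.  89.]
lidplace None
lidup [ 56.  -6. -53.  38. -37.  87.]
c None
c None
c [ 31.   2. -57.  57. -18.  89.]
c [ 47.  10. -48.  51. -26.  81.]
ringx [ 19.  26. -24.   0. -40. -19.]
ringy [ 19.  26. -24.   0. -40.  71.]
lid [  2.  22. -27.   0. -42.  -3.]
tube None
tubeup [ 50.  -6. -56.  41. -32. -91.]
lidplace None
lidup [ 56.  -6. -53.  38. -37. -93.]
c None
c None
c [ 31.   2. -57.  57. -18. -91.]
c [ 47.  10. -48.  51. -26. -99.]
```

```bash
cat > k.py <<'E'
from h import *
o=np.array([.548,.172,.0428]);yaw=-7
def lean(R,a,b,s=-1):
    # tool leaned: a = tilt about case/lid y relative to frame normal (deg), b = wrist leaned to +y
    a,b=np.radians(a),np.radians(b)
    n=R@np.array([np.sin(a)*np.cos(b),np.sin(b),np.cos(a)*np.cos(b)])
    return tool(-n,s*R[:,0])
E
python3 - <<'E'
from k import *
R=caseR(np.radians(yaw))
P=dict(tube=[0,-.038,.050],tubeup=[0,-.038,.11],lidpl=[0,0,.0415+.035],lidup=[0,0,.15],cfl=[.053,.073,.06],cfr=[.053,-.073,.06],cnl=[-.053,.073,.06],cnr=[-.053,-.073,.06])
for a in(0,10,20):
  for b in(-30,-20,-10,0,10,20,30):
    print(a,b,{n:robot.ik(o+R@v,lean(R,a,b,-1)) is not None for n,v in P.items()})
E
```

```text
0 -30 {'tube': True, 'tubeup': True, 'lidpl': True, 'lidup': True, 'cfl': True, 'cfr': True, 'cnl': True, 'cnr': True}
0 -20 {'tube': False, 'tubeup': False, 'lidpl': False, 'lidup': True, 'cfl': False, 'cfr': True, 'cnl': False, 'cnr': False}
0 -10 {'tube': False, 'tubeup': False, 'lidpl': False, 'lidup': True, 'cfl': False, 'cfr': False, 'cnl': False, 'cnr': False}
0 0 {'tube': False, 'tubeup': False, 'lidpl': False, 'lidup': True, 'cfl': True, 'cfr': False, 'cnl': False, 'cnr': False}
0 10 {'tube': False, 'tubeup': True, 'lidpl': True, 'lidup': True, 'cfl': True, 'cfr': True, 'cnl': True, 'cnr': False}
0 20 {'tube': True, 'tubeup': True, 'lidpl': True, 'lidup': True, 'cfl': True, 'cfr': True, 'cnl': True, 'cnr': False}
0 30 {'tube': True, 'tubeup': True, 'lidpl': True, 'lidup': True, 'cfl': True, 'cfr': True, 'cnl': True, 'cnr': True}
10 -30 {'tube': True, 'tubeup': True, 'lidpl': True, 'lidup': True, 'cfl': True, 'cfr': True, 'cnl': True, 'cnr': True}
10 -20 {'tube': True, 'tubeup': True, 'lidpl': True, 'lidup': True, 'cfl': True, 'cfr': True, 'cnl': True, 'cnr': True}
10 -10 {'t
[... 719 characters left out ...]
: True, 'tubeup': True, 'lidpl': True, 'lidup': True, 'cfl': True, 'cfr': True, 'cnl': True, 'cnr': True}
20 -10 {'tube': True, 'tubeup': True, 'lidpl': True, 'lidup': True, 'cfl': True, 'cfr': True, 'cnl': True, 'cnr': True}
20 0 {'tube': True, 'tubeup': True, 'lidpl': True, 'lidup': True, 'cfl': True, 'cfr': True, 'cnl': True, 'cnr': True}
20 10 {'tube': True, 'tubeup': True, 'lidpl': True, 'lidup': True, 'cfl': True, 'cfr': True, 'cnl': True, 'cnr': True}
20 20 {'tube': True, 'tubeup': True, 'lidpl': True, 'lidup': True, 'cfl': True, 'cfr': True, 'cnl': True, 'cnr': True}
20 30 {'tube': True, 'tubeup': True, 'lidpl': True, 'lidup': True, 'cfl': True, 'cfr': True, 'cnl': True, 'cnr': True}
```

```bash
python3 - <<'E'
from k import *
R=caseR(np.radians(yaw))
for a in(2,4,6,8):
  for b in(0,5,8,12,16): print(a,b,[robot.ik(o+R@v,lean(R,a,b)) is not None for v in([0,-.038,.047],[0,-.038,.08],[0,-.038,.13],[0,0,.07],[0,0,.10],[0,0,.15])])
p=np.load('pics/top0.npz')['p'];print('ring before',ringpx(p))
M=down(180)
robot.goto([.5915,.005,.09],M);print(robot.read_t())
robot.servo_line([.5915,.005,.007],speed=.15);robot.move_gripper(.45);robot.move_gripper(0)
print('grip',robot.read_position(),robot.read_grip_width(),robot.read_force(),robot.read_t())
robot.move_gripper(.75);robot.servo_line([.5915,.005,.06],speed=.2)
robot.goto([.45,-.25,.25],M);print(robot.read_t())
p,d=robot.grab_frame('top');cv2.imwrite('pics/t1.png',p[:,:,::-1]);print('ring after',ringpx(p))
E
```

```text
2 0 [False, False, True, False, True, True]
2 5 [False, True, True, True, True, True]
2 8 [False, True, True, True, True, True]
2 12 [True, True, True, True, True, True]
2 16 [True, True, True, True, True, True]
4 0 [False, True, True, True, True, True]
4 5 [True, True, True, True, True, True]
4 8 [True, True, True, True, True, True]
4 12 [True, True, True, True, True, True]
4 16 [True, True, True, True, True, True]
6 0 [True, True, True, True, True, True]
6 5 [True, True, True, True, True, True]
6 8 [True, True, True, True, True, True]
6 12 [True, True, True, True, True, True]
6 16 [True, True, True, True, True, True]
8 0 [True, True, True, True, True, True]
8 5 [True, True, True, True, True, True]
8 8 [True, True, True, True, True, True]
8 12 [True, True, True, True, True, True]
8 16 [True, True, True, True, True, True]
ring before (array([591.56439209,   5.20643759]), array([591.20327944,   4.8745718 ]))
2.875
grip [0.59146328 0.0049573  0.00707158] 0.48476529050880585 [-0.92094654  0.22778332  2.06818211] 4.6
6.9667
ring after (array([587.70800781, -16.93842697]), array([584.77272593, -15.53086025]))
```

```bash
python3 - <<'E'
import cv2
p=cv2.imread('pics/t1.png');cv2.imwrite('pics/t1c.png',cv2.resize(p[140:250,210:440],None,fx=3.4,fy=3.4,interpolation=cv2.INTER_CUBIC))
E
```

```text
(no output)
```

View pics/t1c.png

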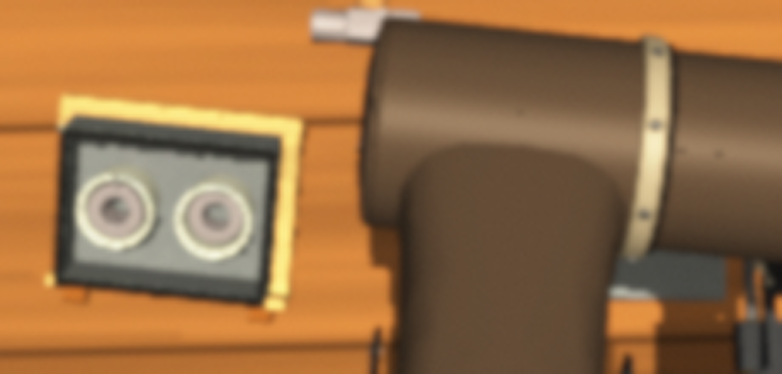

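The arm at crop (500,150) hides the ring, so I move it to the other side and remeasure.

```bash
python3 - <<'E'
from k import *
robot.goto([.42,.42,.25],down(180));print(robot.read_t())
p,d=robot.grab_frame('top');cv2.imwrite('pics/t2.png',p[:,:,::-1]);print('ring after',ringpx(p))
E
```

```text
9.4
ring after (array([592.44232178,   5.27011633]), array([592.16551005,   4.95935407]))
```

```bash
sed -i 's/^o=.*/o=np.array([.5473,.172,.0430]);yaw=-7/;s/;yaw=-7$/;yaw=-7\nR=caseR(np.radians(yaw))\ndef C(x,y,z): return o+R@(np.array([x,y,z])\/1e3)/' k.py; sed -n 1,6p k.py; python3 - <<'E'
from k import *
I=np.eye(3);M=lean(I,0,6);
robot.goto([.5915,.005,.10],M)
robot.servo_line([.5915,.005,.008],speed=.15);robot.move_gripper(.0)
print('grip',robot.read_position(),robot.read_grip_width(),robot.read_t())
robot.servo_line([.5915,.005,.20],speed=.25)
T=lean(R,4,6)
robot.goto(C(0,-38,110),T);print(robot.read_t(),robot.read_force(),robot.read_grip_width())
f0=np.array(robot.read_force())
robot.servo_line(C(0,-38,62),speed=.12)
for z in(58,55,53,51.5):
    robot.servo_line(C(0,-38,z),speed=.04);f=np.array(robot.read_force())-f0;print(z,f.round(1))
    if np.linalg.norm(f)>6:break
print(robot.read_t(),robot.read_grip_width())
E
```

```text
from h import *
o=np.array([.5473,.172,.0430]);yaw=-7
R=caseR(np.radians(yaw))
def C(x,y,z): return o+R@(np.array([x,y,z])/1e3)
def lean(R,a,b,s=-1):
    # tool leaned: a = tilt about case/lid y relative to frame normal (deg), b = wrist leaned to +y
grip [0.59182381 0.00511624 0.0086304 ] 0.4815114361942669 12.475
14.4167 [-0.00356106 -0.54224353 -0.59951649] 0.48345051909861864
58 [-0.1  0.6 -0.4]
55 [-0.5  0.3 -0.5]
53 [ 0.3  0.1 -1. ]
51.5 [-1.3  0.4 -0.1]
15.9667 0.4820682918599918
```

```bash
python3 - <<'E'
from k import *
T=lean(R,4,6)
robot.move_gripper(.6);robot.dwell(.2);robot.servo_line(C(0,-38,75),speed=.15)
robot.move_gripper(0);f0=np.array(robot.read_force())
for z in(58,54,52,50.5,49.5):
    robot.servo_line(C(0,-38,z),speed=.05);f=np.array(robot.read_force())-f0;print(z,f.round(1))
    if np.linalg.norm(f)>6:break
robot.servo_line(C(0,-38,110),speed=.2);robot.goto([.40,-.30,.25],down(180));robot.move_gripper(1)
print(robot.read_t())
p,d=robot.grab_frame('top');cv2.imwrite('pics/t3.png',p[:,:,::-1]);W=cloud('top',d);q=(W-o)@R*1000
for s in(38,-38):
    r=np.hypot(q[...,0],q[...,1]-s);m=(r<20)&(r>13)&(q[...,2]>25);A=np.c_[q[m][:,:2]-[0,s],np.ones(m.sum())];print(s,m.sum(),np.median(q[m][:,2]),np.linalg.lstsq(A,q[m][:,2],rcond=None)[0])
a=cv2.resize(p[165:240,215:310],None,fx=6,fy=6,interpolation=cv2.INTER_CUBIC)
cv2.imwrite('pics/t3c.png',a[:,:,::-1])
E
```

```text
58 [-0.9 -1.5  0.3]
54 [-0.  -0.2  0.5]
52 [-0.2 -0.5  0.6]
50.5 [-0.2 -1.   0.6]
49.5 [-1.6 -0.5  3.4]
23.0083
38 103 48.09726007285936 [-1.47628565e-02 -1.68947775e-02  4.80929200e+01]
-38 132 48.075883644810226 [-4.40580707e-02 -2.19230638e-03  4.65859856e+01]
```

View pics/t3c.png

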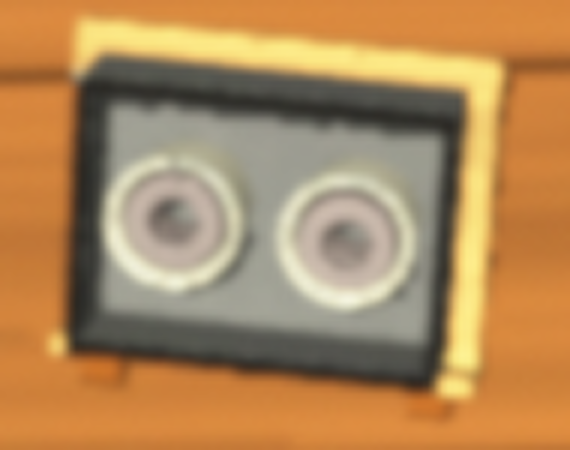

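The right tube now looks like its twin, with tube tops at crop (345,240) and (175,220), and depth puts the ring flush at z = 48.1 mm. On to the lid.

```bash
python3 - <<'E'
from k import *
p=cv2.imread('pics/t2.png').astype(int)
m=np.zeros(p.shape[:2],bool);m[165:240,345:435]=1;m&=(p.max(2)-p.min(2)<50)
c=max(cv2.findContours(m.astype(np.uint8),0,2)[0],key=cv2.contourArea)[:,0].astype(float)
f,cx,cy,V=K('top');r=np.c_[(c[:,0]-cx)/f,(c[:,1]-cy)/f,np.ones(len(c))]@V[:3,:3];Cc=-V[:3,:3].T@V[:3,3]
L=Cc+r*((.02-Cc[2])/r[:,2])[:,None];b=cv2.minAreaRect((L[:,:2]*1000).astype(np.float32));print(b)
lx,ly=.5345,-.176;a=np.radians(-1.7);Rl=np.c_[[np.cos(a),np.sin(a),0],[-np.sin(a),np.cos(a),0],[0,0,1]]
B=18;G=np.array([0,-.005,.030]);l=np.array([lx,ly,0]);M=lean(Rl,0,B)
print([robot.ik(C(0,-5,z),lean(R,0,B)) is not None for z in(70,75,85,100,130)],robot.ik(l+Rl@G,M) is not None)
robot.goto(l+Rl@(G+[0,0,.06]),M);robot.servo_line(l+Rl@G,speed=.15)
f0=np.array(robot.read_force());print(f0.round(1),robot.read_t())
robot.move_gripper(0);print('w',robot.read_grip_width(),robot.read_position()-(l+Rl@G),robot.read_t())
robot.servo_line(l+Rl@(G+[0,0,.03]),speed=.1);print(np.array(robot.read_force())-f0,robot.read_grip_width())
E
```

```text
((535.3052978515625, -175.43429565429688), (180.40023803710938, 141.18902587890625), 88.2403335571289)
[True, True, True, True, True] True
[-0.8 -0.7  0.1] 24.575
w 0.15334387533376012 [ 5.68258747e-05  1.53888400e-05 -2.28303811e-05] 25.725
[ 0.0659381  -0.04273857 -3.08414724] 0.1561145164198877
```

```bash
python3 - <<'E'
from k import *
T=lean(R,0,18);Y=-5.4;D=30
pos=np.array(robot.read_position());robot.servo_line(pos+[0,0,.15],speed=.25)
robot.goto(C(0,Y,D+85),T);print(robot.read_t(),robot.read_grip_width())
robot.servo_line(C(0,Y,D+60),speed=.12);f0=np.array(robot.read_force())
for z in(56,52,48,45,43,42.2,41.6,41.2):
    robot.servo_line(C(0,Y,D+z),speed=.04);f=R.T@(np.array(robot.read_force())-f0);print(z,f.round(1),(R.T@np.array(robot.read_ft_torque())).round(2))
    if f[2]>4 or np.hypot(*f[:2])>5:break
print(robot.read_t(),robot.read_grip_width())
E
```

```text
28.2833 0.1516690963010614
56 [ 0.9 -0.4  0.1] [ 1.3   1.75 -0.67]
52 [-0.6  0.3 -0.8] [ 1.31  1.7  -0.58]
48 [-0.   0.1 -0.6] [ 1.31  1.74 -0.61]
45 [-0.5 -0.7 -0.3] [ 1.33  1.85 -0.61]
43 [ 1.1  1.1 -1.2] [ 1.3   1.75 -0.57]
42.2 [ 0.8  0.4 -0.5] [ 1.32  1.76 -0.62]
41.6 [-1.5 -0.1  3.3] [ 0.79  2.11 -0.75]
41.2 [-4.4 -0.8 11.7] [-0.07  3.29 -1.15]
30.6417 0.15576578999418245
```

```bash
python3 - <<'E'
from k import *
robot.servo_line(C(0,-5.4,30+41.6),speed=.03)
robot.move_gripper(.4);robot.dwell(.1);robot.servo_line(C(0,-5.4,125),speed=.2);robot.move_gripper(0)
robot.goto([.42,-.25,.25],down(180));print(robot.read_t())
p,d=robot.grab_frame('top');cv2.imwrite('pics/t4.png',p[:,:,::-1]);W=cloud('top',d);q=(W-o)@R*1000
m=(abs(q[...,0])<68)&(abs(q[...,1])<88)&(abs(q[...,2]-61)<12)&~((abs(q[...,0])<14)&(abs(q[...,1])<52))
A=np.c_[q[m][:,:2]/50,np.ones(m.sum())];k=np.linalg.lstsq(A,q[m][:,2],rcond=None)[0];print('plane at corners',[(a,b,round(float(k@[a/50,b/50,1]),1)) for a in(53,-53) for b in(73,-73)])
a=rect('top',p,o,R,61.5,90,110)
g=a.astype(int);mk=((g.max(2)-g.min(2)<40)&(g.max(2)>70)).astype(np.uint8)
c=max(cv2.findContours(mk,0,2)[0],key=cv2.contourArea);b=cv2.minAreaRect(c);print('lid centre case x,y',90-b[0][1]/2,110-b[0][0]/2,b)
cv2.imwrite('pics/t4r.png',np.vstack([cv2.resize(a[:,:,::-1],(440,360))]))
E
```

```text
34.4417
plane at corners [(53, 73, 61.8), (53, -73, 62.6), (-53, 73, 61.9), (-53, -73, 62.7)]
lid centre case x,y 3.7242355346679688 -1.5072250366210938 ((223.0144500732422, 172.55152893066406), (286.076416015625, 359.21124267578125), 89.79610443115234)
```

View pics/t4r.png

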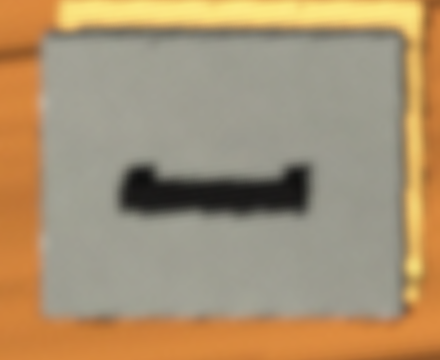

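The lid sits squarely and loosely on the gasket: plate plane at 62 mm, edges at columns 43 and 405 and rows 32 and 318. Now I press the corners.

```bash
cat > press.py <<'E'
from k import *
n=R@np.array([np.sin(np.radians(10)),0,np.cos(np.radians(10))]);T=tool(-n,R[:,1])
if robot.ik(C(45,70,75),T) is None: T=tool(-n,-R[:,1])
def press(sx,sy,lim=13,zmin=57.2,first=False,z0=64.5):
    x=sx*53-8;y=sy*70
    (robot.goto if first else robot.servo_line)(*([C(x,y,78),T] if first else [C(x,y,78)]))
    f0=np.array(robot.read_force());log=[]
    for z in [z0,z0-2.5]+list(np.arange(z0-3.5,zmin-.01,-.6)):
        robot.servo_line(C(x,y,z),speed=.03);f=(R.T@(np.array(robot.read_force())-f0))[2];log.append((round(float(z),1),round(float(f),1)))
        if f>lim:break
    print(sx,sy,log);robot.servo_line(C(x,y,78),speed=.15);print(robot.read_t())
E
python3 - <<'E'
from press import *
print([robot.ik(C(a*53-8,b*70,z),T) is not None for a in(1,-1) for b in(1,-1) for z in(57,78)])
robot.servo_line(np.array(robot.read_position())+[0,0,.02],speed=.2)
press(1,1,first=True)
E
```

```text
[True, True, True, True, False, False, False, True]
1 1 [(64.5, 0.7), (62.0, 4.8), (61.0, 7.7), (60.4, 8.3), (59.8, 9.3), (59.2, 8.3), (58.6, 9.4), (58.0, 8.7), (57.4, 12.9)]
40.1167
```

```bash
python3 - <<'E'
import press as P
from press import *
press(1,-1,zmin=57.2,z0=63.5)
n=R@np.array([np.sin(np.radians(20)),0,np.cos(np.radians(20))]);s=np.sign(P.T[:,1]@R[:,1]);P.T=tool(-n,s*R[:,1])
print([robot.ik(C(-61,b*70,z),P.T) is not None for b in(1,-1) for z in(58.5,78)])
press(-1,-1,first=True,zmin=58.7,z0=66)
E
```

```text
1 -1 [(63.5, -0.7), (61.0, 3.1), (60.0, 5.6), (59.4, 6.0), (58.8, 6.6), (58.2, 9.1), (57.6, 14.9)]
43.6167
[True, True, True, True]
-1 -1 [(66.0, -1.8), (63.5, 4.8), (62.5, 5.9), (61.9, 5.9), (61.3, 6.0), (60.7, 7.1), (60.1, 7.2), (59.5, 10.3), (58.9, 15.5)]
46.9333
```

```bash
python3 - <<'E'
import press as P
from press import *
n=R@np.array([np.sin(np.radians(20)),0,np.cos(np.radians(20))]);s=np.sign(P.T[:,1]@R[:,1]);P.T=tool(-n,s*R[:,1])
P.press(-1,1,zmin=58.3,z0=65)
robot.servo_line(np.array(robot.read_position())+[0,0,.06],speed=.25)
robot.goto([.42,-.25,.25],down(180));print(robot.read_t())
p,d=robot.grab_frame('top');cv2.imwrite('pics/t5.png',p[:,:,::-1]);W=cloud('top',d);q=(W-o)@R*1000
m=(abs(q[...,0])<66)&(abs(q[...,1])<86)&(abs(q[...,2]-57)<10)&~((abs(q[...,0])<16)&(abs(q[...,1])<52))
A=np.c_[q[m][:,:2]/50,np.ones(m.sum())];k=np.linalg.lstsq(A,q[m][:,2],rcond=None)[0];print(m.sum(),[(a,b,round(float(k@[a/50,b/50,1]),1)) for a in(53,-53) for b in(73,-73)])
for a in(1,-1):
  for b in(1,-1):
    mm=m&(q[...,0]*a>35)&(q[...,1]*b>50);print(a,b,np.median(q[mm][:,2]).round(1),mm.sum())
E
```

```text
-1 1 [(65.0, 1.7), (62.5, 4.9), (61.5, 7.0), (60.9, 6.5), (60.3, 6.7), (59.7, 7.5), (59.1, 9.8), (58.5, 14.8)]
50.6333
53.4083
2726 [(53, 73, 57.3), (53, -73, 57.4), (-53, 73, 57.1), (-53, -73, 57.3)]
1 1 57.3 160
1 -1 57.5 166
-1 1 57.1 153
-1 -1 56.9 152
```

```bash
python3 - <<'E'
from press import *
press(1,1,first=True,z0=61.7,lim=12,zmin=57.0)
if robot.read_t()<60: press(1,-1,z0=61.7,lim=12,zmin=57.0)
robot.servo_line(C(45,-70,120),speed=.25);t=robot.read_t();print(t)
robot.job_done()
E
```

```text
1 1 [(61.7, -0.5), (59.2, 0.3), (58.2, 0.8), (57.6, 4.9), (57.0, 11.5)]
57.9333
1 -1 [(61.7, -0.9), (59.2, -1.9), (58.2, 3.9), (57.6, 10.7), (57.0, 17.4)]
61.0
61.3167
the job is handed in; nothing more can be done
```

The job is handed in at 61.3 s: by depth reading the ring lies flush and flat in the right tube, and the lid is home on all four corners (average drop 5.0 mm), pressed one corner at a time with at most about 17 N.

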